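Load the big ball into its carrier and hold the carrier against the sprung stop

TASK

Take the larger of the two steel balls off its cork ring and lower it gently, without dropping it, onto the seat in the middle of the carrier's deep well, and let go of it. Then slide the carrier along the white bed, square and centred, front first against the black sprung stop pad, and press with a steady force until the pad is about half way in (about 10 N), never all the way in; your program finishes while holding it pressed there, so that a colleague can fit the thumbscrews. Leave the other things on the bench where they are.

Things in the scene. Friction and masses are not known exactly. Their poses are not given: they have to be found in the camera images.
- ball_center (a point): centre of the larger ball: plain polished steel, 40 mm across, about 0.26 kg; it starts on one of two identical cork rings (60 mm across, 14 mm high, 24 mm hole, fixed to the bench), which may be either one, with its centre 30 mm above the bench
- ball: the larger steel ball itself (its axes turn as it rolls; use ball_center for its place)
- small_ball: the smaller steel ball, 28 mm across, on the other cork ring: a bystander
- carrier: loose aluminium carrier standing on the white bed, 0.35 to 0.65 kg (hidden); origin at the middle of its underside; x points to its front (the face that goes against the stop pad), y to its left, z up. A foot 130 (x) by 112 (y) by 8 mm thick carries an open-topped well in front and an upright lug to grip behind
- well_rim (a point): middle of the open mouth of the carrier's well, at (27, 0, 58) mm in the carrier's frame. The well spans x = -11 to +65 mm: outside 76 (x) by 112 (y) mm, walls 6 mm, inside 64 (x) by 100 (y) mm, 50 mm deep; its front wall is the carrier's front face
- seat (a point): where the ball's centre must rest: middle of the well, at (27, 0, 29) mm in the carrier's frame, 29 mm below the rim. A raised ring (24 mm hole, 5 mm high) on the well's floor cups the ball there so that it does not roll. Fingers closing along the carrier's y have 30 mm free on either side of the ball, along x only 12 mm
- lug (a point): the carrier's lug, an upright rectangular post, 14 mm thick along the carrier's x and 24 mm wide along its y, from the foot up to 62 mm above the underside; this point is on its axis at (-53, 0, 45) mm in the carrier's frame; 35 mm are free between it and the well, its other sides are free
- front (a point): middle of the carrier's front face, at (65, 0, 22.5) mm in the carrier's frame; it goes against pad_face, at the same height
- fixture: fixed fixture: white bed plate 340 (x) by 200 (y) by 10 mm with a grey fence across its far end, 160 mm long (y), 55 mm above the bed, front face at x = 124 mm; origin in the middle of the bed's underside, on the bench; x points to the fence, y left, z up
- bed_middle (a point): middle of the bed's top, 10 mm above the bench. The carrier starts on the bed, its front 20 to 85 mm short of the pad, up to 20 mm off the centre line and up to 0.25 rad askew; loaded, it drags on the bed with some 3 to 8 N, more if the hand bears down on it
- pad_face (a point): middle of the front face of the black stop pad, a plate 76 mm wide (y) by 42 mm high standing in front of the fence on two sprung rods; untouched it lies at (100, 0, 32.5) mm in the fixture's frame, and its 8 mm thick plate leaves 16 mm of travel to the fence
- pad (a joint): how far the stop pad is pushed in along the fixture's +x, m: 0 untouched, 0.016 all the way in against the fence, 0.008 half way. Its spring has no preload and 1250 N/m, so half way takes 10 N; it springs back when let go
- dropper: bystander: amber dropper bottle, 32 mm across, 75 mm high
- pen: bystander: black pen, 12 mm thick, 130 mm long, lying along its x
- slide_box: bystander: white plastic slide box, 90 by 170 by 34 mm
- dish: bystander: shallow glass dish, 90 mm across, 16 mm high
- beaker: bystander: glass beaker, 68 mm across, 90 mm high
- driver: bystander: screwdriver, 170 mm long, lying along its x
- thumbscrew0: bystander: steel thumbscrew standing on its head, 22 mm across, 26 mm high
- thumbscrew1: bystander: a second one like it

How it is judged:
By the outcome, as a careful person would: the job done as asked, in the order asked, and still so for the second after the job is handed in, while the arm keeps its last pose, push and grip.
It also fails if it takes over 56 s, if anything falls off the work surface, if the arm or the gripper's body presses on something with over 40 N, if the wrist force passes 120 N, or if a joint passes its speed limit or range.

ROBOT

A 6-joint arm with a two-finger parallel gripper is mounted at the origin on the work surface. World frame = base frame: x ahead of the robot, y to its left, z up, the work surface at z = 0. Lengths are in m, angles in rad, forces in N, time in s.
With the tool pointing down it reaches from about 0.225 to 0.875 m from the base axis. Payload 3.4 kg.
Tool frame: the origin (TCP) lies on the centre line of the jaws, within the pads' length; the fingertips stand 22 mm ahead of it and the grasp point (between the pads) lies 3 mm ahead of it; z points along the fingers, y is the line along which they close (so a half turn about z gives the same grasp; the last joint's range is limited). The gripper opens to 85 mm and grips with 20 to 120 N. Pads are 22 mm wide; open, the fingers measure 114 mm over their backs; the gripper's body (76 mm by 85 mm) begins 54 mm behind the grasp point. The pads swing forward as they close: fully open they stand 13 mm farther back than shut.
Start: joints at [1.078, 0.276, 1.505, -0, 1.361, -0.121], TCP at [0.209, 0.536, 0.253] pointing down, gripper open.
Joint ranges: [-2.89, 2.89], [-0.75, 2.08], [0.22, 2.7], [-1.18, 4.32], [0.11, 2.71], [-2.7, 2.7]. Speed limits (rad/s): [2.57, 2.57, 3.14, 3.14, 3.14, 3.14].

INTERFACE

Orientations are given as a unit quaternion [w, x, y, z].
In Python, from rig import manip, camrig, status, sign_off gives the robot as it stands (manip), with the cameras (camrig), the job as plain functions and the readings (status).
- The arm moves only by the shell command python3 steer.py [OPENING] [FORCE], which reads ROWS from standard input. ROWS is a JSON list of rows, 1 to 5 of them, each of 4 numbers: dx, dy, dz in m, then a turn about the tool's z in rad; each row shifts and turns the commanded pose from where the row before left it, along the tool's axes as they then stand; what a row does not reach is not made up. A row lasts 1/12 s, in which the tool goes at most 0.0417 m and 0.125 rad, less where a joint would pass 70% of its speed; a pose out of reach is approached as far as the arm can. OPENING is the finger opening in m, set as the command begins (- or left out keeps the last). The fingers move at their own pace and stop on an object; FORCE is the grip in N (left out, the last holds). Time passes only in rows, so rows that do not move let the fingers close. It prints the time, the measured TCP pose, the force, the opening and the grip force at its end. Input that does not fit is refused with a message, and nothing moves.
- status.get_state(): the state, without advancing time (a new reading comes with each control period).
- camrig.get_image(name): name is "scene" or "top"; returns a dict with "img" (400x640x3 uint8, red, green, blue), "camera_matrix" (3x3 intrinsics, pixels), "T" (4x4, takes a point from camera to world coordinates). Camera axes: x right, y down, z forward; pixel columns grow to the right and rows downward; lengths in m; the calibration is good to about 2 mm. A picture is of the moment at which its call begins. There is no depth.
- sign_off(): hands the job in; it is judged then, once.
The state is a dict: "clock": time; "qpos": joint angles; "qd": joint speeds; "effort": joint torques, N m; "position": TCP position; "ee_rot": TCP orientation; "contact_force": force on the tool from outside, world axes, zero at the start; "moment": the same for the moment, N m; "width": finger opening in m; "gripper_force": force on a finger pad.
Only numpy, scipy, OpenCV 4.12 (cv2) and the standard library are available. Lean on these libraries where they do the work, as an engineer would, in place of code of your own. Each camera call takes 0.05 s, during which the arm holds its last target. There are 200 camera calls.

## Working session

There is one attempt and no reset: what is moved stays moved. The work goes in short steps, Python scripts to look and compute and a shell command to move; the robot and the scene stay as the last step left them, time stands still between calls to the robot, and variables do not carry over. Pictures are saved under pics/ and viewed, at most 10 in all, crops included, and the job is handed in when it is done.

```bash
ls; mkdir -p pics
python3 - <<'E'
from rig import manip, camrig, status, sign_off
import cv2,numpy as np
for n in("scene","top"):
    d=camrig.get_image(n);cv2.imwrite(f"pics/{n}0.png",d["img"][:,:,::-1]);print(n,d["camera_matrix"].tolist(),np.round(d["T"],4).tolist())
s=status.get_state();print(s)
E
```

```text
pics
rig.py
steer.py
scene [[462.1668954845015, 0.0, 321.6636056270214], [0.0, 462.1668954845015, 203.4920283205717], [0.0, 0.0, 1.0]] [[0.7206, 0.5781, -0.3828, 1.1278], [0.6933, -0.6101, 0.3835, -0.549], [-0.0119, -0.5418, -0.8404, 1.2812], [0.0, 0.0, 0.0, 1.0]]
top [[376.91557191380537, 0.0, 314.28753143403407], [0.0, 376.91557191380537, 198.1258517238477], [0.0, 0.0, 1.0]] [[0.0166, -0.9976, 0.0671, 0.4964], [-0.9997, -0.0179, -0.0184, 0.0045], [0.0195, -0.0668, -0.9976, 1.0592], [0.0, 0.0, 0.0, 1.0]]
{'clock': 0.1, 'qpos': array([ 1.07802695e+00,  2.76531985e-01,  1.50602906e+00, -1.14453890e-05,
        1.36072405e+00, -1.20979344e-01]), 'qd': array([-0.00151593, -0.00093077, -0.00244188,  0.0004488 , -0.00043279,
       -0.00013362]), 'effort': array([ 3.58038909e-03, -4.17702019e+01, -2.46406174e+01,  2.30102683e-05,
        5.83797635e-03,  1.03374299e-05]), 'position': array([0.20866941, 0.5353133 , 0.25251709]), 'ee_rot': array([-2.50291379e-04,  1.84824958e-01,  9.82771092e-01, -8.08374747e-04]), 'contact_force': array([-0.44267739, -0.25422337, -0.03716353]), 'moment': array([ 0.0296024 , -0.03657414, -0.0094124 ]), 'gripper_force': 0.0, 'width': 0.08551744324279091}
```

View pics/top0.png

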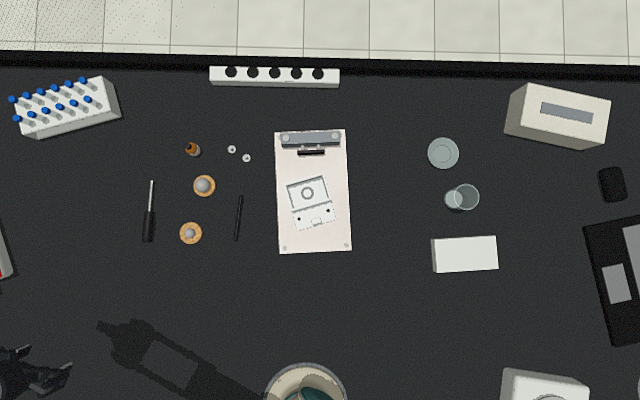

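View pics/scene0.png

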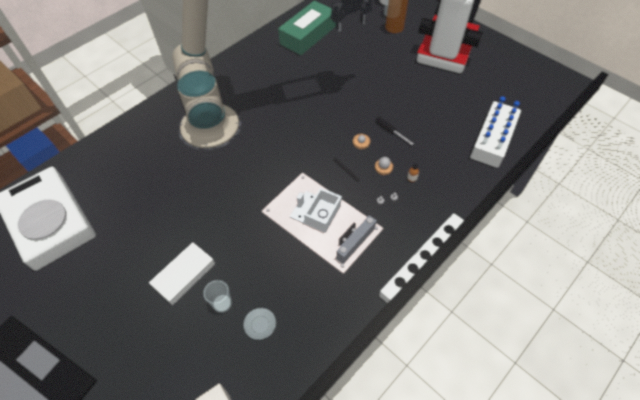

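The top view shows the larger ball near (204,185), the small one near (191,233), the bed spanning (275–352, 130–254) and the carrier near (312,203). Next I'll enlarge both views.

Run:
```python
import cv2
i=cv2.imread("pics/top0.png");cv2.imwrite("pics/c1.png",cv2.resize(i[125:260,265:360],None,fx=4.4,fy=4.4,interpolation=cv2.INTER_CUBIC)) 
a=cv2.resize(i[165:205,184:224],None,fx=8,fy=8,interpolation=cv2.INTER_CUBIC)
i=cv2.imread("pics/scene0.png");b=cv2.resize(i[165:275,255:395],None,fx=5.5,fy=5.5,interpolation=cv2.INTER_CUBIC);cv2.imwrite("pics/c2.png",b)
c=cv2.resize(i[145:185,364:404],None,fx=8,fy=8,interpolation=cv2.INTER_CUBIC);cv2.imwrite("pics/c3.png",cv2.hconcat([a,c]))
```

```text
(no output)
```

View pics/c1.png

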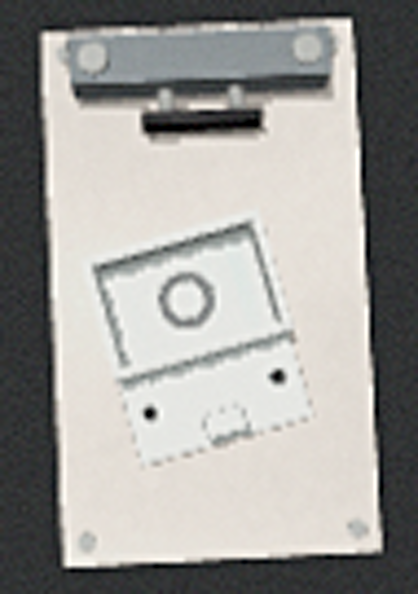

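View pics/c2.png

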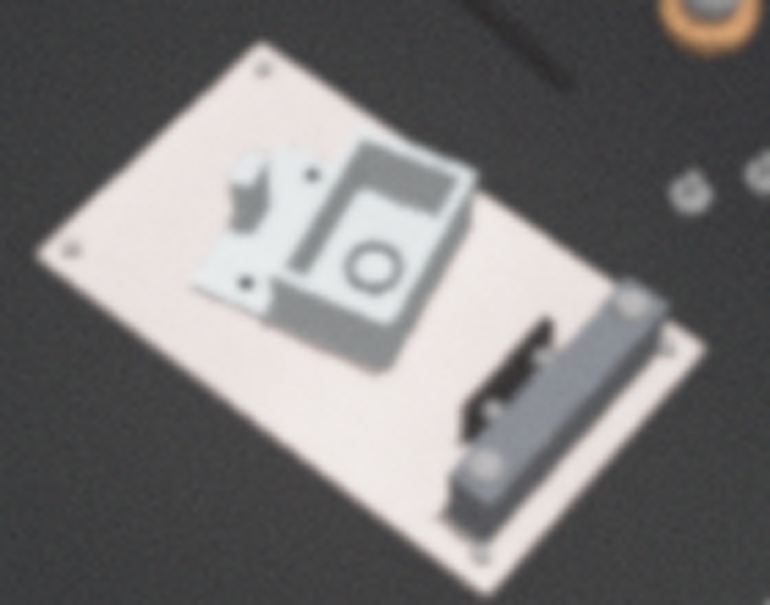

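View pics/c3.png

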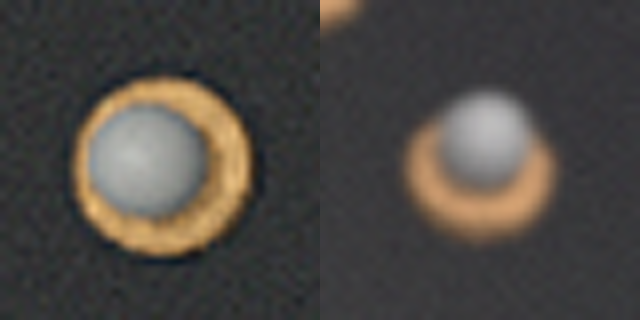

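```bash
cat > h.py <<'E'
import numpy as np
from rig import manip, camrig, status, sign_off
from scipy.optimize import least_squares
from scipy.spatial.transform import Rotation as R
C={n:(lambda d:(d["camera_matrix"],np.linalg.inv(d["T"])))(camrig.get_image(n)) for n in("top","scene")}
def proj(n,P):
    K,T=C[n];p=K@(T[:3,:3]@P+T[:3,3]);return p[:2]/p[2]
def body(q,p,z=0):
    c,s=np.cos(q[2]),np.sin(q[2]);return np.array([q[0]+c*p[0]-s*p[1],q[1]+s*p[0]+c*p[1],z+p[2]])
def un(uv,k,ox,oy): return (np.array(uv)+.5)/k-.5+[ox,oy]
def toolaxes():
    s=status.get_state();q=s["ee_rot"];return s["position"],R.from_quat(np.r_[q[1:],q[0]]).as_matrix()
E
python3 - <<'E'
from h import *
t=lambda *a:("top",un(a,4.4,265,125)); s=lambda *a:("scene",un(a,5.5,255,165))
fx=[(t(41,30),(.17,.1,.01)),(t(352,18),(.17,-.1,.01)),(t(383,550),(-.17,-.1,.01)),(t(64,567),(-.17,.1,.01)),
(s(262,42),(-.17,.1,.01)),(s(38,255),(-.17,-.1,.01)),(s(487,596),(.17,-.1,.01)),(s(706,348),(.17,.1,.01))]
ca=[(t(145,465),(-.065,.056,.008)),(t(313,417),(-.065,-.056,.008)),(t(94,267),(.065,.056,.058)),(t(252,221),(.065,-.056,.058)),(t(187,299),(.027,0,.013)),
(s(373,268),(.027,0,.013)),(s(195,287),(-.065,-.056,.008)),(s(380,373),(.065,-.056,0)),(s(390,325),(.065,-.056,.058)),(s(475,177),(.065,.056,.058)),(s(362,137),(-.011,.056,.058))]
def fit(o,z):
    f=lambda q:np.concatenate([proj(n,body(q,p,z))-u for (n,u),p in o])
    r=least_squares(f,[.5,0,0],loss='soft_l1');print(r.x.round(4));print(f(r.x).reshape(-1,2).round(1).tolist());return r.x
F=fit(fx,0);c=fit(ca,.01)
b=[("top",un((148,160),8,184,165)),("scene",un((166,138),8,364,145))]
g=lambda P:np.concatenate([proj(n,P)-u for n,u in b])
r=least_squares(g,[.5,.3,.03]);print("ball",r.x.round(4),g(r.x).round(1))
for i in b:
  r=least_squares(lambda p:proj(i[0],np.r_[p,.03])-i[1],[.5,.3]);print(r.x.round(4))
for nm,z,uu in(("ringtop",.010,un((163,166),8,184,165)),):
  print(nm,least_squares(lambda p:proj("top",np.r_[p,z])-uu,[.5,.3]).x.round(4))
print("seat",body(c,(.027,0,.029),.01),"rim",body(c,(.027,0,.058),.01)); 
p,M=toolaxes();print(p,M.round(3))
cc,ss=np.cos(F[2]),np.sin(F[2]);d=c[:2]-F[:2];print("carrier in fixture",cc*d[0]+ss*d[1],-ss*d[0]+cc*d[1],c[2]-F[2])
E
```

```text
[ 0.5892 -0.0106  0.0653]
[[0.6, 0.4], [0.7, 0.0], [0.3, -0.1], [0.5, -0.3], [0.4, -0.0], [0.4, -0.6], [0.5, -0.9], [0.3, -0.5]]
[ 0.5547 -0.0051  0.291 ]
[[-0.0, 0.2], [0.9, 0.1], [-2.1, -2.0], [2.8, -2.9], [1.0, 0.2], [0.2, -0.9], [-1.0, -1.2], [1.6, 0.4], [-0.3, -0.2], [0.3, -0.7], [-0.5, -2.3]]
ball [0.5967 0.2914 0.0309] [ 0.2  0.2  0.3 -0.1]
[0.5972 0.2923]
[0.5958 0.291 ]
ringtop [0.5972 0.2926]
seat [0.58055157 0.00264593 0.039     ] rim [0.58055157 0.00264593 0.068     ]
[0.20875506 0.53547154 0.25274374] [[-0.932  0.363 -0.001]
 [ 0.363  0.932 -0.001]
 [ 0.    -0.001 -1.   ]]
carrier in fixture -0.03406530322391133 0.007759204916344865 0.2256749317517745
```

```bash
echo '[[0,0,0,-0.11],[0,0,0,-0.11],[0,0,0,-0.11],[0,0,0,-0.11],[0,0,0,-0.11]]' | python3 steer.py .085; echo '[[0,0,0,-0.11],[0,0,0,0]]' | python3 steer.py
python3 - <<'E'
from h import *
t=lambda *a:("top",un(a,4.4,265,125)); s=lambda *a:("scene",un(a,5.5,255,165))
ca=[(t(145,465),(-.065,.056,.008)),(t(313,417),(-.065,-.056,.008)),(t(94,267),(.059,.05,.058)),(t(252,221),(.059,-.05,.058)),(t(187,299),(.027,0,.013)),
(s(373,268),(.027,0,.013)),(s(195,287),(-.065,-.056,.008)),(s(380,373),(.065,-.056,0)),(s(390,325),(.065,-.056,.058)),(s(475,177),(.065,.056,.058))]
f=lambda q:np.concatenate([proj(n,body(q,p,.01))-u for (n,u),p in ca])
q=least_squares(f,[.5,0,0]).x;print(q.round(4),f(q).reshape(-1,2).round(1).tolist(),"seat",body(q,(.027,0,.039)).round(4),"lug",body(q,(-.053,0,.055)).round(4))
p,M=toolaxes();print("yaw of y",np.arctan2(M[1,1],M[0,1])-np.pi/2)
print(M.T@(np.array([.5966,.2918,.12])-p))
E
```

```text
clock: 0.62
position: [0.2088, 0.5356, 0.253]
ee_rot: [-0.0, -0.092, 0.996, -0.0]
contact_force: [-0.1, -0.3, -0.4]
width: 0.085
gripper_force: 0.0
clock: 0.78
position: [0.2089, 0.5356, 0.2531]
ee_rot: [-0.0, -0.144, 0.99, -0.0]
contact_force: [0.8, -1.0, -0.2]
width: 0.0848
gripper_force: 0.0
[ 0.5548 -0.0045  0.2938] [[-0.2, 0.2], [0.7, -0.1], [0.4, -0.4], [0.9, -0.2], [0.8, 0.2], [0.4, -1.0], [-0.8, -1.3], [1.8, 0.3], [-0.1, -0.3], [0.5, -0.8]] seat [0.5807 0.0033 0.039 ] lug [ 0.5041 -0.0199  0.055 ]
yaw of y 0.2853824131060021
[-0.3034247  -0.3430825   0.13315303]
```

```bash
echo '[[-0.0253,-0.0286,0,-0.008],[-0.0253,-0.0286,0,0],[-0.0253,-0.0286,0.01,0],[-0.0253,-0.0286,0.01,0],[-0.0253,-0.0286,0.01,0]]' | python3 steer.py|head -2
echo '[[-0.0253,-0.0286,0.01,0],[-0.0253,-0.0286,0.01,0],[-0.0253,-0.0286,0.01,0],[-0.0253,-0.0286,0.01,0],[-0.0253,-0.0286,0.01,0]]' | python3 steer.py|head -2
echo '[[-0.0253,-0.0286,0.01,0],[-0.0253,-0.0286,0.01,0],[0,0,0,0],[0,0,0,0]]' | python3 steer.py
python3 - <<'E'
from h import *
import cv2
p,M=toolaxes();print("yaw of y",np.arctan2(M[1,1],M[0,1])-np.pi/2)
print(M.T@(np.array([.5966,.2918,.04])-p))
i=camrig.get_image("scene")["img"][:,:,::-1][95:215,330:490];cv2.imwrite("pics/d1.png",cv2.resize(i,None,fx=5,fy=5,interpolation=cv2.INTER_CUBIC))
E
```

```text
clock: 1.3
position: [0.3727, 0.4347, 0.2232]
clock: 1.72
position: [0.5357, 0.3345, 0.1728]
clock: 2.05
position: [0.6006, 0.2941, 0.1518]
ee_rot: [-0.001, -0.145, 0.989, -0.0]
contact_force: [-0.4, 0.6, 0.6]
width: 0.0849
gripper_force: 0.0
yaw of y 0.29455140695787674
[ 0.0031184  -0.00346791  0.11303709]
```

View pics/d1.png

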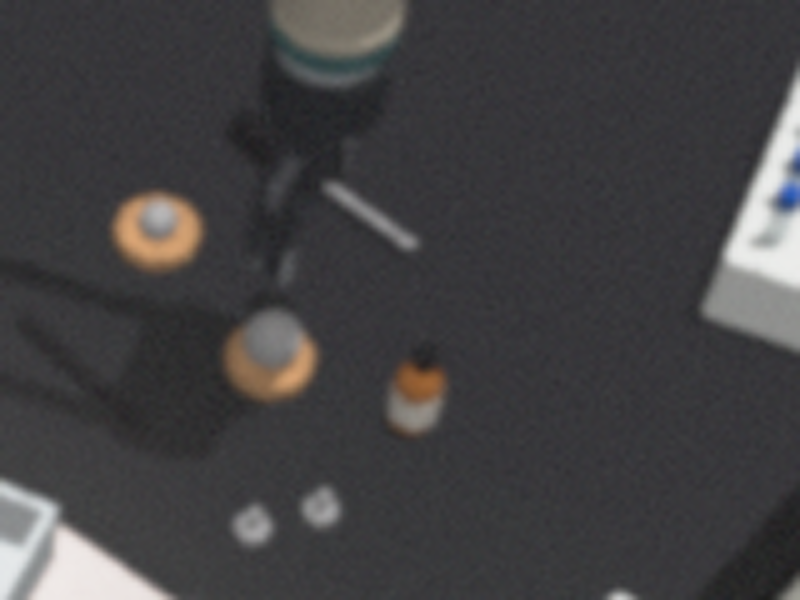

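The ball sits at (272,337) on its ring, with the hand above it near (275,230) and everything clear around it. I'll descend.

```bash
echo '[[0.003,-0.0035,0.03,0],[0,0,0.03,0],[0,0,0.025,0],[0,0,0.018,0],[0,0,0.01,0]]' | python3 steer.py|head -2
echo '[[0,0,0,0],[0,0,0,0]]' | python3 steer.py; echo '[[0,0,0,0],[0,0,0,0],[0,0,0,0],[0,0,0,0],[0,0,0,0]]' | python3 steer.py .03 30;echo '[[0,0,0,0],[0,0,0,0],[0,0,0,0],[0,0,0,0],[0,0,0,0]]' | python3 steer.py
```

```text
clock: 2.62
position: [0.5948, 0.2924, 0.0386]
clock: 2.78
position: [0.5972, 0.2925, 0.041]
ee_rot: [0.0, -0.148, 0.989, 0.0]
contact_force: [0.3, 0.4, -0.0]
width: 0.0849
gripper_force: 0.0
clock: 3.2
position: [0.5983, 0.2913, 0.0418]
ee_rot: [0.001, -0.148, 0.989, -0.0]
contact_force: [-0.2, -1.9, 6.3]
width: 0.038
gripper_force: 29.5
clock: 3.62
position: [0.5983, 0.2913, 0.0417]
ee_rot: [0.001, -0.148, 0.989, -0.0]
contact_force: [0.3, -2.0, 6.1]
width: 0.038
gripper_force: 29.5
```

```bash
echo '[[0,0,-0.003,0],[0,0,0,0]]' | python3 steer.py
echo '[[0,0,-0.005,0],[0,0,-0.01,0],[0,0,-0.01,0],[0,0,0,0],[0,0,0,0]]' | python3 steer.py - 40
python3 - <<'E'
from h import *
import cv2
i=camrig.get_image("scene")["img"][:,:,::-1][120:190,350:430];cv2.imwrite("pics/d2.png",cv2.resize(i,None,fx=7,fy=7,interpolation=cv2.INTER_CUBIC))
E
```

```text
clock: 3.78
position: [0.5973, 0.2917, 0.0434]
ee_rot: [-0.0, -0.147, 0.989, 0.0]
contact_force: [0.2, 0.1, -1.9]
width: 0.0386
gripper_force: 30.4
clock: 4.2
position: [0.5983, 0.2921, 0.0697]
ee_rot: [0.001, -0.148, 0.989, 0.0]
contact_force: [0.3, -0.3, -1.4]
width: 0.0377
gripper_force: 41.6
```

View pics/d2.png

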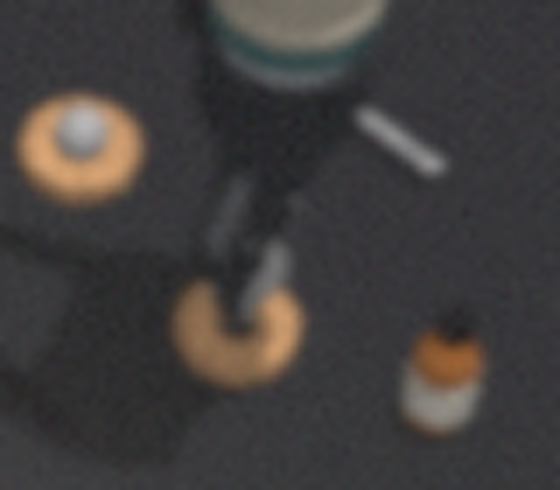

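The ball is lifted, leaving the right-hand ring at (240,335) empty, and the small ball hasn't moved. Next I'll carry it over.

```bash
echo '[[0,0,-0.02,0],[0,0,-0.025,0],[0,0,-0.02,0],[0,0,-0.01,0],[0,0,0,0]]' | python3 steer.py|head -4
python3 - <<'E'
from h import *
p,M=toolaxes();print("yaw",np.arctan2(M[1,1],M[0,1])-np.pi/2,p,M.T@(np.array([.5812,.0033,.14])-p))
E
```

```text
clock: 4.77
position: [0.5989, 0.2922, 0.1458]
ee_rot: [0.002, -0.148, 0.989, 0.001]
contact_force: [-0.7, 0.6, -1.8]
yaw 0.2962083089681995 [0.59695379 0.29144797 0.14259972] [ 0.09917419 -0.27100074  0.002697  ]
```

```bash
echo '[[0.004,-0.011,0,0],[0.008,-0.022,0,0],[0.01,-0.0275,0,0],[0.01,-0.0275,0,0],[0.01,-0.0275,0,0]]' | python3 steer.py|head -2
echo '[[0.01,-0.0275,0,0],[0.01,-0.0275,0,0],[0.01,-0.0275,0,0],[0.01,-0.0275,0,0],[0.01,-0.0275,0,0]]' | python3 steer.py|head -2
echo '[[0.005,-0.014,0,0],[0.002,-0.004,0,0],[0,0,0,0],[0,0,0,0],[0,0,0,0]]' | python3 steer.py
python3 - <<'E'
from h import *
import cv2
p,M=toolaxes();print("yaw",np.arctan2(M[1,1],M[0,1])-np.pi/2,p,M.T@(np.array([.5812,.0033,.051])-p))
a,b=[camrig.get_image(n)["img"][:,:,::-1] for n in("scene","top")]
a=cv2.resize(a[165:245,270:350],None,fx=5,fy=5,interpolation=cv2.INTER_CUBIC)
b=cv2.resize(b[160:240,270:350],None,fx=5,fy=5,interpolation=cv2.INTER_CUBIC)
cv2.imwrite("pics/e1.png",cv2.hconcat([a,b]))
E
```

```text
clock: 5.28
position: [0.5894, 0.1668, 0.1413]
clock: 5.7
position: [0.5815, 0.0207, 0.1416]
clock: 6.12
position: [0.5815, 0.0046, 0.1428]
ee_rot: [-0.0, -0.148, 0.989, 0.0]
contact_force: [0.2, -0.3, -3.3]
width: 0.0375
gripper_force: 41.7
yaw 0.29772283347079664 [0.58179847 0.00474251 0.14312069] [ 0.00098812 -0.00125194  0.09212012]
```

View pics/e1.png

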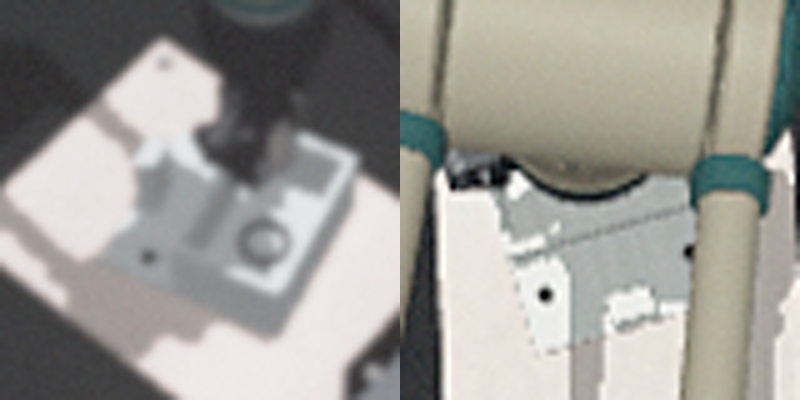

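The scene view shows the hand above the well with the seat ring at (263,240), in shadow, and the carrier hasn't moved. I'll lower the ball.

```bash
echo '[[0.001,-0.0012,0.015,0],[0,0,0.02,0],[0,0,0.02,0],[0,0,0.015,0],[0,0,0.006,0]]' | python3 steer.py|sed -n '1,2p;4p'
echo '[[0,0,0.004,0],[0,0,0.003,0],[0,0,0,0],[0,0,0,0]]' | python3 steer.py
python3 - <<'E'
from h import *
p,M=toolaxes();print("yaw",np.arctan2(M[1,1],M[0,1])-np.pi/2,p,M.T@(np.array([.5812,.0033,.051])-p))
E
```

```text
clock: 6.73
position: [0.5798, 0.0029, 0.0651]
contact_force: [-0.3, 0.5, -3.1]
clock: 7.07
position: [0.5819, 0.0021, 0.0611]
ee_rot: [0.001, -0.148, 0.989, -0.0]
contact_force: [0.0, -0.2, -1.7]
width: 0.0372
gripper_force: 41.7
yaw 0.29617894976789483 [0.58195782 0.00205245 0.06123114] [0.00037919 0.00142142 0.0102295 ]
```

```bash
echo '[[0,0.0005,0.003,0],[0,0,0.002,0],[0,0,0,0]]' | python3 steer.py|sed -n '1,2p;4p'
echo '[[0,0,0.002,0],[0,0,0,0],[0,0,0,0]]' | python3 steer.py|sed -n '2p;4p'
echo '[[0,0,0.0015,0],[0,0,0,0],[0,0,0,0]]' | python3 steer.py|sed -n '2p;4p'
```

```text
clock: 7.42
position: [0.5808, 0.0026, 0.055]
contact_force: [-1.2, 0.6, -2.1]
position: [0.581, 0.0026, 0.0531]
contact_force: [0.5, -0.1, -2.3]
position: [0.5815, 0.0026, 0.0522]
contact_force: [-0.2, 0.7, -0.4]
```

```bash
echo '[[0,0,0.001,0],[0,0,0,0],[0,0,0,0]]' | python3 steer.py|sed -n '2p;4p'
```

```text
position: [0.5817, 0.0027, 0.0518]
contact_force: [-0.6, 1.2, 5.8]
```

```bash
echo '[[0,0,-0.0005,0],[0,0,0,0],[0,0,0,0]]' | python3 steer.py .048 20|sed -n '2,6p'
echo '[[0,0,0,0],[0,0,0,0],[0,0,0,0]]' | python3 steer.py .056|sed -n '2,6p'
echo '[[0,0,-0.01,0],[0,0,-0.02,0],[0,0,-0.03,0],[0,0,-0.03,0],[0,0,-0.01,0]]' | python3 steer.py|sed -n '2,6p'
python3 - <<'E'
from h import *
import cv2
p,M=toolaxes();print("yaw",np.arctan2(M[1,1],M[0,1])-np.pi/2,p,M.T@(np.array([.5041,-.0199,.15])-p))
a=camrig.get_image("scene")["img"][:,:,::-1]
cv2.imwrite("pics/f1.png",cv2.resize(a[165:275,255:395],None,fx=5.5,fy=5.5,interpolation=cv2.INTER_CUBIC))
E
```

```text
position: [0.5811, 0.0025, 0.0512]
ee_rot: [0.0, -0.148, 0.989, -0.0]
contact_force: [0.7, -0.3, 0.5]
width: 0.0483
gripper_force: 0.0
position: [0.5811, 0.0026, 0.0511]
ee_rot: [-0.0, -0.148, 0.989, 0.0]
contact_force: [0.9, 0.4, 0.6]
width: 0.0562
gripper_force: 0.0
position: [0.5836, 0.0023, 0.1563]
ee_rot: [0.004, -0.148, 0.989, -0.001]
contact_force: [0.7, 0.5, -1.2]
width: 0.056
gripper_force: 0.0
yaw 0.2962482218017466 [0.58286057 0.00239278 0.15430511] [0.08186134 0.00168175 0.0038239 ]
```

View pics/f1.png

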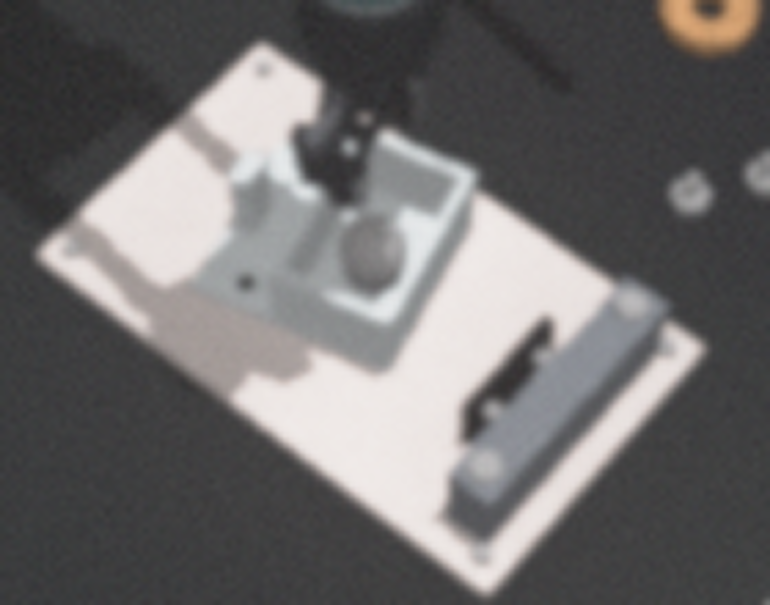

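The ball rests at (372,252), over the seat ring, and the carrier hasn't moved. Next is the lug.

```bash
echo '[[0.02,0.0005,0,0],[0.03,0.0005,0,0],[0.025,0,0,0],[0.0065,0,0,0],[0,0,0,0]]' | python3 steer.py|sed -n '2,2p'
echo '[[0,0,0.02,0],[0,0,0.03,0],[0,0,0.025,0],[0,0,0.012,0],[0,0,0.005,0]]' | python3 steer.py|sed -n '2,4p'
echo '[[0,0,0.0,0],[0,0,0,0]]' | python3 steer.py|sed -n '2,4p'
python3 - <<'E'
from h import *
p,M=toolaxes();print("yaw",np.arctan2(M[1,1],M[0,1])-np.pi/2,p,M.T@(np.array([.5045,-.0203,.058])-p))
print(proj("scene",np.array([.5808,.003,.039])),un((372,252),5.5,255,165))
E
```

```text
position: [0.5, -0.0202, 0.1497]
position: [0.5024, -0.0198, 0.0563]
ee_rot: [-0.002, -0.148, 0.989, 0.001]
contact_force: [0.3, -0.1, 0.2]
position: [0.504, -0.0202, 0.0592]
ee_rot: [0.0, -0.148, 0.989, 0.0]
contact_force: [0.4, -0.0, 0.5]
yaw 0.29631673041202267 [ 0.50421093 -0.02033596  0.0600926 ] [-2.82435802e-04 -4.80858197e-05  2.09326720e-03]
[322.68904266 209.78396261] [322.22727273 210.40909091]
```

Everything is aligned, so I'll grip the lug.

```bash
echo '[[0,0,0.001,0],[0,0,0,0],[0,0,0,0],[0,0,0,0]]' | python3 steer.py .02 30|sed -n '2,6p'
echo '[[0,0,0,0],[0,0,0,0],[0,0,0,0],[0,0,0,0]]' | python3 steer.py .0 80|sed -n '2,6p'
python3 - <<'E'
from h import *
p,M=toolaxes();y=np.arctan2(M[1,1],M[0,1])-np.pi/2
F=np.array([.5892,-.0106,.0653]);
c,s=np.cos(F[2]),np.sin(F[2])
def infix(v): d=np.array(v)-F[:2];return [c*d[0]+s*d[1],-s*d[0]+c*d[1]]
car=p[:2]+.053*np.array([np.cos(y),np.sin(y)])
print("carrier(from grip) in fixture",infix(car),y-F[2], "front x corner",)
tgt=body(F,(.100-.065-.053-.010,0,0));print("lug target 10mm short",tgt, M.T@(np.r_[tgt[:2],p[2]]-p), p)
E
```

```text
position: [0.5033, -0.0202, 0.0591]
ee_rot: [0.001, -0.148, 0.989, -0.0]
contact_force: [-0.1, 0.2, 4.2]
width: 0.0234
gripper_force: 30.4
position: [0.5033, -0.0202, 0.0592]
ee_rot: [0.001, -0.148, 0.989, -0.0]
contact_force: [-1.3, -0.5, 5.2]
width: 0.023
gripper_force: 78.9
carrier(from grip) in fixture [np.float64(-0.0347251854859297), np.float64(0.008153906749652705)] 0.2310192511188879 front x corner
lug target 10mm short [ 0.56125968 -0.0124271   0.        ] [-5.76794607e-02 -9.47714989e-03  8.45324759e-05] [ 0.50332661 -0.02020551  0.05916193]
```

```bash
echo '[[0,0,-0.0005,0.02],[0,0,0,0.04],[0,0,0,0.04],[0,0,0,0.04],[0,0,0,0.04]]' | python3 steer.py |sed -n '2,6p'
echo '[[0,0,0,0.03],[0,0,0,0.02],[0,0,0,0],[0,0,0,0]]' | python3 steer.py |sed -n '2,6p'
cat >> h.py <<'E'
F=np.array([.5892,-.0106,.0653])
def rep(gap):
    p,M=toolaxes();y=np.arctan2(M[1,1],M[0,1])-np.pi/2
    c,s=np.cos(F[2]),np.sin(F[2]);d=p[:2]-F[:2];print("lug in fixture",c*d[0]+s*d[1],-s*d[0]+c*d[1],"askew",y-F[2])
    t=body(F,(.1-.065-.053-gap,0,0));print("to go",M.T@(np.r_[t[:2],p[2]]-p),p,status.get_state()["contact_force"])
E
python3 -c "
from h import *
rep(.012)"
```

```text
position: [0.5033, -0.0196, 0.0592]
ee_rot: [0.001, -0.057, 0.998, 0.0]
contact_force: [-0.1, 4.2, 3.4]
width: 0.0228
gripper_force: 78.7
position: [0.5033, -0.0197, 0.0592]
ee_rot: [0.001, -0.033, 0.999, 0.0]
contact_force: [0.2, 5.5, 4.8]
width: 0.0227
gripper_force: 79.1
lug in fixture -0.08630229795934591 -0.0034686461344956157 askew 0.0003555896250072854
to go [-5.63034832e-02  3.44862365e-03  7.09951530e-05] [ 0.50330798 -0.01969279  0.05917021] [0.78501605 5.28458094 4.988331  ]
```

```bash
echo '[[-0.004,0.0005,0,0],[-0.008,0.001,0,0],[-0.01,0.001,0,0],[-0.01,0.001,0,0],[-0.01,0,0,0]]' | python3 steer.py |sed -n '2,6p'
echo '[[-0.008,0,0,0],[-0.004,0,0,0],[-0.002,0,0,0],[0,0,0,0],[0,0,0,0]]' | python3 steer.py |sed -n '2,6p'
python3 - <<'E'
from h import *
import cv2
rep(.012)
a,b=[camrig.get_image(n)["img"][:,:,::-1] for n in("scene","top")]
a=cv2.resize(a[175:275,275:395],None,fx=6,fy=6,interpolation=cv2.INTER_CUBIC)
cv2.imwrite("pics/g1.png",a);cv2.imwrite("pics/g1top.png",b)
E
```

```text
position: [0.5389, -0.0144, 0.0591]
ee_rot: [-0.006, -0.034, 0.999, -0.0]
contact_force: [-12.2, -0.5, 16.5]
width: 0.023
gripper_force: 80.8
position: [0.5536, -0.0136, 0.0591]
ee_rot: [-0.005, -0.033, 0.999, -0.0]
contact_force: [-9.5, -1.0, 13.8]
width: 0.0232
gripper_force: 80.6
lug in fixture -0.035678081664448545 -0.0007230278955028297 askew 0.0015792423993018778
to go [-5.67893499e-03  7.14059928e-04 -5.65378816e-05] [ 0.55364514 -0.01364961  0.05908127] [-10.19046378  -0.47511972  14.37252347]
```

View pics/g1.png

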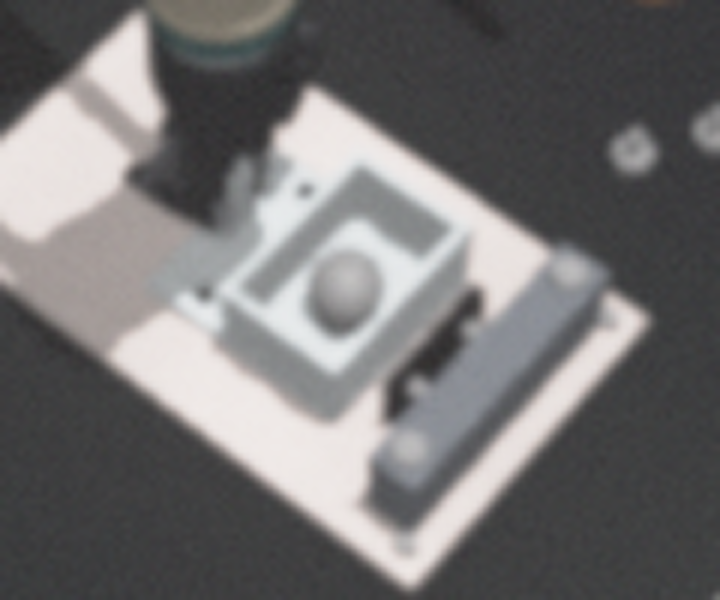

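The carrier is square and about 18 mm short of the pad, with the ball seated at (344,290). I'll ease the downward bearing and check the alignment from the corners.

```bash
echo '[[0,0,-0.002,0],[0,0,-0.001,0],[0,0,0,0],[0,0,0,0]]' | python3 steer.py |sed -n '2,6p'
python3 - <<'E'
from h import *
rep(.012)
s=lambda *a:un(a,6,275,175)
ca=[(s(335,375),(.065,-.056,.058)),(s(470,232),(.065,.056,.058)),(s(360,163),(-.011,.056,.058)),(s(228,290),(-.011,-.056,.058)),(s(330,422),(.065,-.056,0))]
fx=[(s(410,590),(.17,-.1,.01)),(s(650,320),(.17,.1,.01)),(s(312,88),(-.0,.1,.01))][:2]
f=lambda q:np.concatenate([proj("scene",body(q,p,.01))-u for u,p in ca])
q=least_squares(f,[.55,0,0]).x;print(q,f(q).reshape(-1,2).round(1).tolist())
print("fix resid",[(proj("scene",body(F,p))-u).round(1).tolist() for u,p in fx])
c,sn=np.cos(F[2]),np.sin(F[2]);d=q[:2]-F[:2];print("carrier in fixture",c*d[0]+sn*d[1],-sn*d[0]+c*d[1],q[2]-F[2])
E
```

```text
position: [0.5575, -0.0132, 0.0604]
ee_rot: [-0.002, -0.033, 0.999, 0.0]
contact_force: [-0.6, 0.2, -7.3]
width: 0.0227
gripper_force: 78.6
lug in fixture -0.03138884672143934 -0.0004831304968319892 askew 0.0008946484031878976
to go [-1.38927538e-03  4.81887748e-04 -2.89858799e-06] [ 0.55790958 -0.01313034  0.06070133] [-0.92613835 -0.0818947  -7.36328253]
[ 0.60928824 -0.01193003  0.05042004] [[-0.2, 0.3], [0.9, -0.1], [0.3, -2.1], [-1.4, 0.2], [0.5, 1.5]]
fix resid [[0.7, -0.8], [0.3, -0.6]]
carrier in fixture 0.01995864053954711 -0.0026380212863256905 -0.014879956862162078
```

```bash
echo '[[0,0,0.001,0],[0,0,0,0],[0,0,0,0]]' | python3 steer.py |sed -n '2,6p'
python3 - <<'E'
from h import *
import cv2
rep(.012)
def fixc(w): 
    c,s=np.cos(F[2]),np.sin(F[2]);d=w[:2]-F[:2];return np.array([c*d[0]+s*d[1],-s*d[0]+c*d[1]]).round(4)
u=un((344,290),6,275,175);print("ball g1",fixc(least_squares(lambda p:proj("scene",np.r_[p,.039])-u,[.6,0]).x))
u=un((372,252),5.5,255,165);print("ball f1",least_squares(lambda p:proj("scene",np.r_[p,.039])-u,[.6,0]).x,"fit (.5807,.0033)")
p,M=toolaxes();y=np.arctan2(M[1,1],M[0,1])-np.pi/2
car=np.r_[p[:2]+.053*np.array([np.cos(y),np.sin(y)]),y];print("car",car)
for im,q,pts in((camrig.get_image("scene")["img"],car,[(.065,-.056,.058),(.065,.056,.058),(-.011,-.056,.058),(.065,-.056,0)]),(cv2.imread("pics/scene0.png")[:,:,::-1],[.5548,-.0045,.2938],[(.065,-.056,.058),(.065,.056,.058),(-.011,-.056,.058),(.065,-.056,0)])):
    g=cv2.cvtColor(np.ascontiguousarray(im),cv2.COLOR_RGB2GRAY)
    P=np.array([proj("scene",body(q,k,.01)) for k in pts],np.float32).reshape(-1,1,2)
    Q=cv2.cornerSubPix(g,P.copy(),(4,4),(-1,-1),(3,50,.01));print((Q-P).reshape(-1,2).round(2).tolist())
E
```

```text
position: [0.5584, -0.013, 0.0604]
ee_rot: [-0.0, -0.033, 0.999, 0.0]
contact_force: [-0.3, -0.0, -8.6]
width: 0.023
gripper_force: 78.6
lug in fixture -0.03076589518724865 -0.0004243782775121001 askew 0.0009874083495779173
to go [-7.66313848e-04  4.23621818e-04 -3.89814015e-08] [ 0.55852737 -0.01303106  0.0606987 ] [ 0.48440975  0.43234094 -7.77592139]
ball g1 [ 0.0456 -0.0044]
ball f1 [5.81355589e-01 3.08928049e-04] fit (.5807,.0033)
car [ 0.61141097 -0.0095204   0.06628741]
[[1.149999976158142, 0.8299999833106995], [0.0, 0.0], [0.23999999463558197, 2.3399999141693115], [-1.5499999523162842, 0.44999998807907104]]
[[0.0, 0.0], [-0.9700000286102295, -0.6399999856948853], [0.5699999928474426, 1.3200000524520874], [-0.9599999785423279, -0.009999999776482582]]
```

```bash
echo '[[0,0.0007,0.0007,0],[0,0,0,0],[0,0,0,0]]' | python3 steer.py |sed -n '2p;4p'
echo '[[0,0,0.0007,0],[0,0,0,0],[0,0,0,0]]' | python3 steer.py |sed -n '2p;4p'
python3 -c "
from h import *
rep(.0)"
```

```text
position: [0.5584, -0.0123, 0.0601]
contact_force: [0.7, -0.1, -8.4]
position: [0.5584, -0.0124, 0.0594]
contact_force: [0.0, 0.5, -7.4]
lug in fixture -0.03073396176129622 0.0002485165392618733 askew 0.0008797845405480731
to go [-1.27337381e-02 -2.59719584e-04  1.78808412e-06] [ 0.55851532 -0.01235751  0.05941981] [ 0.4811511  -0.01353098 -7.30641564]
```

```bash
echo '[[0,0,0.0005,0],[0,0,0,0],[0,0,0,0]]' | python3 steer.py |sed -n '2p;4p'
echo '[[0,0,0.0004,0],[0,0,0,0],[0,0,0,0]]' | python3 steer.py |sed -n '2p;4p'
```

```text
position: [0.5586, -0.0124, 0.0591]
contact_force: [-1.0, -0.1, -6.0]
position: [0.5586, -0.0124, 0.0591]
contact_force: [-1.9, 0.8, 0.7]
```

```bash
echo '[[-0.002,0,0,0],[-0.003,0,0,0],[-0.003,0,0,0],[-0.002,0,0,0],[0,0,0,0]]' | python3 steer.py |sed -n '2p;4p'
python3 -c "
from h import *
rep(.0)"
for k in 1; do :; done
echo '[[-0.002,0,0,0],[0,0,0,0],[0,0,0,0]]' | python3 steer.py |sed -n '2p;4p'
python3 -c "
from h import *
rep(.0)"
```

```text
position: [0.5674, -0.0117, 0.0591]
contact_force: [-5.9, -0.4, 5.1]
lug in fixture -0.021778209344146357 0.00033297753063368015 askew 0.0011511550818662786
to go [-3.77781650e-03 -3.37326612e-04 -7.28961543e-06] [ 0.56744648 -0.01168884  0.05909542] [-5.74224831  0.07908261  4.4513743 ]
position: [0.5691, -0.0116, 0.0591]
contact_force: [-5.2, -0.4, 4.5]
lug in fixture -0.020157416040398855 0.00035135299648123854 askew 0.0012363803628240577
to go [-2.15697287e-03 -3.54020112e-04 -5.54108101e-06] [ 0.56906262 -0.01156474  0.05910278] [-6.114091    0.03525807  5.00616527]
```

```bash
R='from h import *
rep(-.008)'
echo '[[-0.002,0,0,0],[0,0,0,0],[0,0,0,0]]' | python3 steer.py |sed -n '4p'; python3 -c "$R"
echo '[[-0.002,0,0,0],[0,0,0,0],[0,0,0,0]]' | python3 steer.py |sed -n '4p'; python3 -c "$R"
echo '[[-0.002,0,0,0],[0,0,0,0],[0,0,0,0]]' | python3 steer.py |sed -n '4p'; python3 -c "$R"
```

```text
contact_force: [-7.2, -1.1, 7.0]
lug in fixture -0.018916164176411513 0.00040259772595639155 askew 0.0012311984277143806
to go [-8.91558846e-03 -4.13574975e-04 -3.61484870e-05] [ 0.57029788 -0.01143261  0.05912099] [-8.10742117e+00  5.04846338e-03  5.27879383e+00]
contact_force: [-10.6, -1.6, 8.0]
lug in fixture -0.017913941867976842 0.00046456247079977543 askew 0.0012479924425120859
to go [-7.91321224e-03 -4.74438614e-04 -4.76882063e-05] [ 0.57129392 -0.01130538  0.05910858] [-10.03513354  -0.63238192   8.90267613]
contact_force: [-11.6, -0.2, 9.5]
lug in fixture -0.01684378153616346 0.0005271663698489838 askew 0.0011950025066861658
to go [-6.84293402e-03 -5.35344259e-04 -5.39500196e-05] [ 0.57235772 -0.01117307  0.05910526] [-11.97614589  -1.16032772  10.25237627]
```

```bash
R='from h import *
rep(-.008)'
echo '[[-0.002,0,-0.0005,0],[0,0,0,0],[0,0,0,0]]' | python3 steer.py |sed -n '4p'; python3 -c "$R"
echo '[[-0.002,0,-0.0003,0],[0,0,0,0],[0,0,0,0]]' | python3 steer.py |sed -n '4p'; python3 -c "$R"
```

```text
contact_force: [-11.2, -0.7, 6.4]
lug in fixture -0.01509965959109543 0.000633566053662055 askew 0.0010161663907025942
to go [-5.09882168e-03 -6.38747646e-04 -4.41906629e-05] [ 0.57409118 -0.01095309  0.0590997 ] [-12.05639007  -1.00891736   7.60194242]
contact_force: [-13.6, -1.2, 6.7]
lug in fixture -0.014078965773309672 0.0006703544811192885 askew 0.0011901933787736019
to go [-4.07792859e-03 -6.75208523e-04 -4.39181077e-05] [ 0.5751073  -0.01084978  0.0591154 ] [-12.70540542  -1.57876299   7.36693496]
```

```bash
R='from h import *
rep(-.008)'
echo '[[-0.002,0,-0.0004,0],[0,0,0,0],[0,0,0,0]]' | python3 steer.py |sed -n '4p'; python3 -c "$R"
echo '[[-0.002,0,-0.0003,0],[0,0,0,0],[0,0,0,0]]' | python3 steer.py |sed -n '4p'; python3 -c "$R"
```

```text
contact_force: [-14.0, -1.0, 4.6]
lug in fixture -0.01260543810652935 0.0006720517526751699 askew 0.0011376694635937545
to go [-2.60448301e-03 -6.75015160e-04 -3.13702138e-05] [ 0.57657757 -0.01075193  0.0591351 ] [-13.11751876  -1.75885376   5.33159204]
contact_force: [-14.6, -2.2, 5.0]
lug in fixture -0.011466025568215224 0.00068166273484353 askew 0.0012282294522739934
to go [-1.46504097e-03 -6.83462501e-04 -2.07123872e-05] [ 0.57771393 -0.01066799  0.05913523] [-14.22093741  -1.6505164    5.35692838]
```

```bash
R='from h import *
rep(-.008)'
echo '[[-0.002,0,-0.0002,0],[0,0,0,0],[0,0,0,0]]' | python3 steer.py |sed -n '4p'; python3 -c "$R"
echo '[[0,0,0,0],[0,0,0,0],[0,0,0,0],[0,0,0,0],[0,0,0,0]]' | python3 steer.py
python3 - <<'E'
from h import *
import cv2
rep(-.008)
# pad/fence gap check: dark-pad profile along fixture x at top edge of pad, both images
for name in("pics/scene0.png",None):
    im=cv2.imread(name) if name else np.ascontiguousarray(camrig.get_image("scene")["img"][:,:,::-1])
    g=cv2.cvtColor(im,cv2.COLOR_BGR2GRAY)
    pr=[]
    for x in np.arange(.085,.132,.002):
        v=[cv2.getRectSubPix(g,(1,1),tuple(map(float,proj("scene",body(F,(x,y,.0535))))))[0,0] for y in (-.03,-.026,-.004,0,.004,.026,.03)]
        pr.append(int(np.mean(v)))
    print(pr)
E
```

```text
contact_force: [-17.6, -2.3, 5.5]
lug in fixture -0.01034909087983251 0.0007170804316471571 askew 0.001340465605442237
to go [-3.48075762e-04 -7.17547338e-04 -6.15381861e-06] [ 0.57882617 -0.01055976  0.0591663 ] [-16.18924486  -1.71030658   5.40283188]
clock: 19.0
position: [0.5789, -0.0106, 0.0592]
ee_rot: [-0.008, -0.033, 0.999, 0.0]
contact_force: [-16.0, -1.6, 5.5]
width: 0.0229
gripper_force: 80.5
lug in fixture -0.010321048846346059 0.0007062538264903371 askew 0.0012842480294680547
to go [-3.20091804e-04 -7.06665137e-04 -5.69645770e-06] [ 0.57885486 -0.01056874  0.0591857 ] [-16.64916022  -2.62056822   5.26659064]
[230, 230, 230, 229, 227, 220, 204, 173, 135, 102, 80, 78, 85, 100, 115, 127, 136, 141, 144, 143, 144, 143, 142, 142]
[158, 157, 158, 167, 179, 195, 210, 218, 217, 201, 175, 143, 111, 87, 72, 72, 83, 103, 121, 133, 139, 142, 142, 142]
```

The pad image has moved in by about 7.8 mm. The measured push of about 16 N, less about 5.7 N of drag, agrees with half travel. I'll hand it in while holding.

```bash
python3 -c "
from rig import manip, camrig, status, sign_off
print(sign_off())"
```

```text
the job is handed in; nothing more can be done
None
```

The larger ball is on its seat, and the arm is holding the carrier square and centred against the stop pad, pressed in about 8 mm (half way, about 10 N); I handed the job in at about 19 s.

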